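# Bring the welding cradle to its mark and hold the off-centre pipe level over it

## Task

Slide the aluminium welding cradle sideways along the bench, without lifting it, from its corner marks into the complete tape outline so that it stands squarely inside, and let go of it. Then grip the long welded pipe at its balance point, nearer its heavy double-plated end, and lift it, keeping it level and leaving all the other things on the bench alone. Finish while still holding it still and level, its balance point over the middle of the cradle and the pipe in line with the saddles (either way round), a few centimetres clear above them and not touching: do not put it down or let go.

Things in the scene. Friction and masses are not known exactly. Their poses are not given: they have to be found in the camera images.
- work_mark: complete rectangular outline of white tape on the bench, the place where the cradle must stand; outside 200 x 140, tape 15 wide, so 170 x 110 inside; flat, nothing to hit. Origin: its centre at bench height; x axis along its long side.
- park_mark: four white tape corner marks (200 x 140 over all) on the bench beside the outline, where the cradle is parked at the start. Origin: its centre at bench height; x along its long side.
- cradle: loose aluminium welding cradle, 0.5 to 0.9 kg, flat on the bench. Base plate 150 (x) x 90 (y) x 10 high; two forked saddles at x = -45 and +45 (12 thick in x, 60 wide in y, fork bottoms 52 and tips 66 above the bench) joined by an upright keel along x. It slides on the bench under 3 to 10 N. Origin: centre of its underside; x along the keel, z up.
- cradle_center (a point): grip point of the cradle: on the keel midway between the saddles, 35 above the cradle's underside, same axes. The keel is 16 thick (y), runs 78 clear between the saddles, from the base plate (10 above the bench) up to 52; pinch it across y from above.
- pipe: the part to lift: loose welded pipe of pebble-grey plastic, 0.18 to 0.37 kg, 290 long, 32 in diameter, lying level on the edges of its plates, axis 35 above the bench. Light end: one 70 x 70 x 8 plate. Heavy end: two 70 x 70 x 12 plates, 11 apart, brass collar between. Origin: 35 below the balance point; x along the pipe to the heavy end, z up.
- pipe_balance (a point): balance point (centre of mass) of the pipe, on its axis, half-way up: 60 from the inner face of the double plates, 50 from mid-length towards the heavy end. Heavy end at x = +95, light end at x = -195 from it; same axes as the pipe. Grip here, across the pipe (32 wide), from above.
- square: bystander, to be left alone: try square lying flat, 140 x 100 (mm); origin at its underside.
- tape_roll: bystander, to be left alone: roll of tape lying flat, 90 across, 25 high (mm); origin at its underside.
- roller: bystander, to be left alone: small seam roller with wooden handle, 160 long (mm); origin at its underside.
- scraper: bystander, to be left alone: hand scraper, 170 long (mm); origin at its underside.
- stub_part: bystander, to be left alone: short stub part: a square 70 foot plate with an 83 high pipe standing on it (not the pipe to lift) (mm); origin at its underside.
- tin: bystander, to be left alone: closed round tin, 70 across, 45 high (mm); origin at its underside.
- mug: bystander, to be left alone: white mug, 80 across, 95 high (mm); origin at its underside.
Things that resemble listed ones, but are neither listed nor needed, are in the scene too. Leave any yellow look-alike of the cradle alone.

How it is judged:
By the outcome, as a careful person would: the job done as asked, in the order asked, and still so for the second after the job is handed in, while the arm keeps its last pose, push and grip.
It also fails if it takes over 64 s, if anything falls off the work surface, if the arm or the gripper's body presses on something with over 40 N, if the wrist force passes 120 N, or if a joint passes its speed limit or range.

## Robot

A 6-joint arm with a two-finger parallel gripper is mounted at the origin on the work surface. World frame = base frame: x ahead of the robot, y to its left, z up, the work surface at z = 0. Lengths are in m, angles in rad, forces in N, time in s.
With the tool pointing down it reaches from about 0.375 to 0.925 m from the base axis. Payload 5.7 kg.
Tool frame: the origin (TCP) lies midway between the tips of the shut fingers; the grasp point (between the pads) lies 19 mm behind it; x points along the fingers, y is the direction in which the jaws open and shut, and the axes are right-handed (so a half turn about x gives the same grasp; the last joint's range is limited). The gripper opens to 85 mm and grips with 20 to 120 N. Pads are 22 mm wide; open, the fingers measure 114 mm over their backs; the gripper's body (76 mm by 85 mm) begins 54 mm behind the grasp point. The pads swing forward as they close: fully open they stand 13 mm farther back than shut.
Start: joints at [1.214, 0.359, 1.51, -0, 1.272, -0.115], TCP at [0.144, 0.583, 0.231] pointing down, gripper open.
Joint ranges: [-2.97, 2.97], [-1.01, 2.36], [0.21, 2.38], [-0.96, 4.11], [0.2, 2.71], [-2.98, 2.98]. Speed limits (rad/s): [2.39, 2.39, 3.14, 3.14, 3.14, 3.14].

## Interface

Orientations are given as a rotation vector (axis times angle).
In Python, from plant import manip gives the robot as it stands.
- The arm moves only by the shell command python3 -m creep 'ROWS'. ROWS is JSON, a list that holds one entry, the list of rows, each a list of 7 numbers: the shift along the world's x, y, z in cm, then the turn, a rotation vector about the world's x, y, z in rad, then the finger opening in cm, from 0 to 8.54. A call has 1 to 8 rows; each row shifts and turns the commanded pose from where the row before left it; what a row does not reach is not made up. A row lasts 1/8 s, in which the tool goes at most 62.5 mm and 10.7 degrees, less where a joint would pass 70% of its speed; a pose out of reach is approached as far as the arm can. A call is refused whole if a number of a shift passes 6.25 or a number of a turn 0.188, either way. A call with a gripper value outside its range is refused whole. The fingers move at their own pace and stop on an object; the grip force is fixed at half the most. Time passes only in rows, so rows that do not move let the fingers close. It gives the time, the measured TCP pose, the force and the opening at its end, in the units of the state.
- manip.get_state(): the state, without advancing time (a new reading comes with each control period).
- manip.get_image(name): name is "scene" or "top" or "wrist"; returns a dict with "frame" (384x512x3 uint8, red, green, blue), "depth" (384x512 float32, m along the optical axis (not along the pixel's ray), 0 where there is no reading), "K" (3x3 intrinsics, pixels), "world_to_cam" (4x4, takes a point from world to camera coordinates). Camera axes: x right, y up, looking along -z (the intrinsics and any distortion apply to the point x, -y, -z); pixel columns grow to the right and rows downward; lengths in m; the calibration is good to about 2 mm. A picture is of the moment at which its call begins.
- manip.sign_off(): hands the job in, once; it reports no verdict.
Trained networks look in the newest picture that a camera, given by its name, has taken for a name from the list of things; names that differ only in an ending like _2 or _b are one class to them, and where a whole thing is asked for, a point or a joint stands for the part that bears it (a point fixed in the world has none). Each returns a list of dicts, best first, with "conf" (0 to 1); they miss things now and then, are a little off and sometimes report something else, mostly with a low value. They report only what shows in the picture. A call takes as long as a camera call. They do not tell look-alikes from the thing itself.
- manip.search_frame(query, camera): "at" ([column, row] as shares, 0 to 1, of the picture: columns of its width, rows of its height, amid what is visible of it).
The state is a dict: "t": time; "qpos": joint angles; "joint_vel": joint speeds; "joint_efforts": joint torques, N m; "ee_pos": TCP position; "eef_rot": TCP orientation; "contact_force": force on the tool from outside, world axes, zero at the start; "ft_torque": the same for the moment, N m; "grip_width": finger opening in m.
Only numpy, scipy, OpenCV 4.12 (cv2) and the standard library are available. Lean on these libraries where they do the work, as an engineer would, in place of code of your own. Each camera call takes 0.05 s, during which the arm holds its last target. There are 200 camera calls.

## Working session

There is one attempt and no reset: what is moved stays moved. The work goes in short steps, Python scripts to look and compute and a shell command to move; the robot and the scene stay as the last step left them, time stands still between calls to the robot, and variables do not carry over. Pictures are saved under pics/ and viewed, about 8 in all and at most 12, crops included, and the job is handed in when it is done.

```bash
mkdir -p pics; ls
cat > h.py <<'E'
import numpy as np, cv2
from plant import manip
def pix2w(im,u,v,z=None):
    K=np.array(im["K"]);T=np.linalg.inv(np.array(im["world_to_cam"]))
    r=np.array([(u-K[0,2])/K[0,0],-(v-K[1,2])/K[1,1],-1.0])
    o=T[:3,3];d=T[:3,:3]@r
    s=(z-o[2])/d[2] if z is not None else im["depth"][int(v),int(u)]
    return o+s*d
def w2pix(im,p):
    c=np.array(im["world_to_cam"])@np.append(p,1);K=np.array(im["K"])
    return K[0,0]*c[0]/-c[2]+K[0,2], K[1,1]*-c[1]/-c[2]+K[1,2]
def save(im,name):
    cv2.imwrite("pics/"+name+".png",im["frame"][:,:,::-1])
E
python3 - <<'E'
from h import *
ims={}
for c in ("top","scene"):
    im=manip.get_image(c);save(im,c+"0");ims[c]=im
    print(c,np.round(np.linalg.inv(im["world_to_cam"])[:3,3],3),[k for k in im])
    for q in ["cradle","pipe","work_mark","park_mark","pipe_balance","cradle_center","stub_part"]:
        for d in manip.search_frame(q,c)[:3]:
            u,v=d["at"][0]*512,d["at"][1]*384
            print(q,round(d["conf"],2),round(u),round(v),np.round(pix2w(im,min(u,511),min(v,383)),3))
print(manip.get_state())
a,b=ims["top"]["frame"],ims["scene"]["frame"]
E
```

```text
pics
top [ 0.39  -0.14   1.438] ['frame', 'depth', 'K', 'world_to_cam']
cradle 0.87 290 179 [ 0.597 -0.25   0.053]
cradle 0.62 319 266 [ 0.307 -0.347  0.004]
cradle 0.57 379 255 [ 0.343 -0.537  0.053]
pipe 0.62 142 207 [0.51  0.247 0.048]
work_mark 0.79 205 182 [ 0.598  0.041 -0.003]
park_mark 0.63 275 205 [ 0.517 -0.202  0.002]
pipe_balance 0.79 142 210 [0.501 0.248 0.049]
cradle_center 0.95 322 265 [ 0.312 -0.352  0.037]
cradle_center 0.79 379 252 [ 0.352 -0.549  0.024]
cradle_center 0.78 290 181 [ 0.592 -0.253  0.052]
stub_part 0.71 148 136 [0.746 0.227 0.074]
stub_part 0.25 303 163 [ 0.662 -0.304  0.001]
stub_part 0.2 196 130 [0.78  0.071 0.023]
scene [ 0.946 -0.641  0.937] ['frame', 'depth', 'K', 'world_to_cam']
cradle 0.75 230 240 [ 0.606 -0.259  0.017]
cradle 0.65 117 209 [ 0.329 -0.361  0.046]
pipe 0.64 305 104 [0.522 0.245 0.044]
work_mark 0.87 268 196 [ 0.605 -0.086  0.004]
work_mark 0.69 235 123 [0.372 0.081 0.01 ]
park_mark 0.87 260 235 [ 0.655 -0.195 -0.001]
pipe_balance 0.69 308 106 [0.537 0.24  0.046]
cradle_center 0.96 118 210 [ 0.325 -0.358  0.036]
cradle_center 0.86 68 280 [ 0.361 -0.56   0.023]
cradle_center 0.63 230 238 [ 0.608 -0.259  0.029]
stub_part 0.76 372 142 [0.76  0.221 0.041]
stub_part 0.28 262 236 [ 0.66  -0.195 -0.   ]
{'t': 0.8, 'qpos': array([ 1.21388328e+00,  3.58774859e-01,  1.51034874e+00,  1.76926421e-05,
        1.27247349e+00, -1.15078648e-01]), 'joint_vel': array([-3.56159242e-05, -7.95830793e-04,  8.39478143e-04, -1.14023124e-03,
        2.06301494e-03, -6.71340696e-04]), 'joint_efforts': array([ 1.21623216e-03, -5.27520204e+01, -2.79037213e+01, -2.44758012e-04,
        1.40159063e-03, -1.88718468e-05]), 'ee_pos': array([0.14368339, 0.58255397, 0.23130131]), 'eef_rot': array([ 0.18985696,  1.56246267, -0.18985754]), 'contact_force': array([ 0.04936821, -0.72023295,  0.12180783]), 'ft_torque': array([ 0.03603509,  0.07683112, -0.01463048]), 'grip_width': 0.08523453281131112}
```

Run:
```python
import cv2
a=cv2.imread("pics/top0.png"); cv2.imwrite("pics/top0c.png",cv2.resize(a[100:300,90:440],None,fx=2.28,fy=2.28,interpolation=cv2.INTER_CUBIC))
```

```text
(no output)
```

View pics/top0c.png

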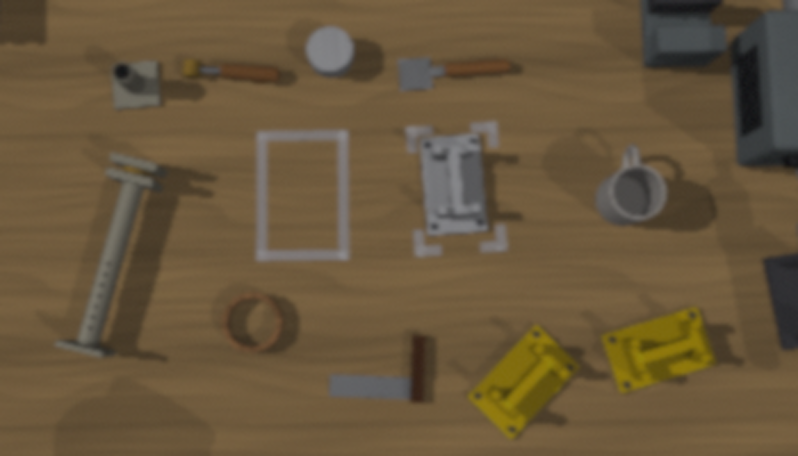

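View pics/scene0.png

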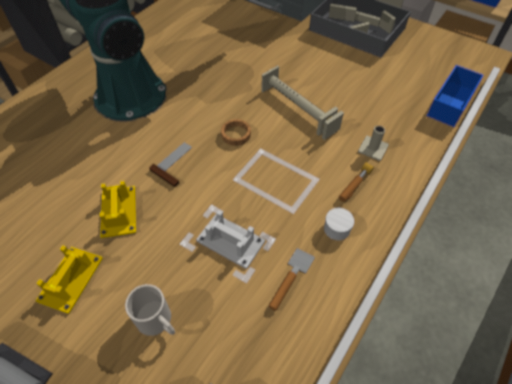

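```bash
cat >> h.py <<'E'
from scipy.spatial.transform import Rotation as R
def tool():
    s=manip.get_state();M=R.from_rotvec(s["eef_rot"]).as_matrix()
    return s,M
E
python3 - <<'E'
from h import *
im=manip.get_image("top")
f=lambda x,y,z:np.round(pix2w(im,x/2.28+90,y/2.28+100,z),3)
def quad(P,z):
    P=np.array([f(x,y,z)[:2] for x,y in P]);c=P.mean(0)
    e=(P[0]+P[1]-P[2]-P[3])/2  # far minus near
    print(np.round(c,3),"yaw",np.degrees(np.arctan2(e[1],e[0])).round(1),"len",np.linalg.norm(e).round(3),"wid",np.linalg.norm(P[0]+P[3]-P[1]-P[2])/2)
print("mark");quad([(257,130),(349,130),(349,260),(257,260)],0)
print("cradle");quad([(421,140),(478,134),(488,230),(430,234)],.01)
H=f(135,160,.05);L=f(84,345,.05);print("pipe",H,L)
s,M=tool();print(np.round(M,3))
# precise: white mask
g=im["frame"].astype(int);hsv=cv2.cvtColor(im["frame"],cv2.COLOR_RGB2HSV)
m=((hsv[...,1]<70)&(hsv[...,2]>110)).astype(np.uint8)
n,lab,st,ce=cv2.connectedComponentsWithStats(m)
for i in range(1,n):
    if st[i,4]>60:
        r=cv2.minAreaRect(np.argwhere(lab==i)[:,::-1].astype(np.float32))
        b=cv2.boxPoints(r);W=np.array([pix2w(im,u+.0,v,.0)[:2] for u,v in b]);print(st[i],np.round(r[0],1),np.round(r[2],1),np.round(W.mean(0),3),np.round(W,3).tolist())
E
```

```text
mark
[ 0.587 -0.021] yaw 0.0 len 0.201 wid 0.14100354605470036
cradle
[ 0.599 -0.252] yaw 4.5 len 0.147 wid 0.08774109641439405
pipe [0.634 0.225 0.05 ] [0.363 0.293 0.05 ]
[[-0.     0.239  0.971]
 [-0.     0.971 -0.239]
 [-1.    -0.    -0.   ]]
[   1   75  382   10 1800] [191.5  79.2] 89.2 [0.975 0.095] [[0.984, 0.785], [0.985, -0.595], [0.966, -0.594], [0.965, 0.783]]
[399  74  32   5 126] [414.5  76. ] 90.0 [ 0.976 -0.712] [[0.985, -0.656], [0.983, -0.768], [0.968, -0.767], [0.97, -0.656]]
[224 111  20  20 318] [233.5 120.5] 90.0 [ 0.82  -0.059] [[0.855, -0.025], [0.854, -0.093], [0.784, -0.093], [0.785, -0.025]]
[268 153  41  60 978] [289.5 182.4] 86.2 [ 0.595 -0.254] [[0.692, -0.178], [0.7, -0.321], [0.498, -0.328], [0.49, -0.188]]
[202 157  42  58 941] [222.5 185.5] 0.0 [ 0.587 -0.02 ] [[0.487, 0.051], [0.688, 0.053], [0.687, -0.092], [0.486, -0.091]]
[125 181  22  68 194] [135.6 214.5] 16.6 [0.489 0.281] [[0.374, 0.319], [0.607, 0.255], [0.604, 0.244], [0.371, 0.308]]
[300 198  13  13 104] [306. 204.] 90.0 [ 0.518 -0.309] [[0.539, -0.289], [0.539, -0.331], [0.497, -0.33], [0.498, -0.288]]
```

Candidates for the cradle: grey/aluminium at top px (290,180), inside the corner marks (chosen), and yellow look-alikes at (320,265) and (379,253), which are to be left alone. The pipe is the long one at px (142,210), with its double plates at the far end; the stub part is at (148,136). I'll move above the cradle and take the close crop there.

```bash
python3 -m creep '[[[5.1,-3.05,0,0,0,0.107,8.5],[5.1,-3.05,0,0,0,0.107,8.5],[5.1,-3.05,0,0,0,0.107,8.5],[5.1,-3.05,0,0,0,0,8.5],[5.1,-3.05,0,0,0,0,8.5],[5.1,-3.05,0,0,0,0,8.5],[2,-5.7,0,0,0,0,8.5],[2,-5.7,0,0,0,0,8.5]]]'
python3 -m creep '[[[2,-5.7,0,0,0,0,8.5],[2,-5.7,0,0,0,0,8.5],[2,-5.7,0,0,0,0,8.5],[2,-5.7,0,0,0,0,8.5],[2,-5.7,0,0,0,0,8.5],[0,-6.2,0,0,0,0,8.5],[0,-6.2,0,0,0,0,8.5],[0,-6.2,0,0,0,0,8.5]]]'
python3 -m creep '[[[0.6,-5.5,0,0,0,0,8.5],[0,0,0,0,0,0,8.5],[0,0,0,0,0,0,8.5]]]'
python3 - <<'E'
from h import *
s,M=tool();print(s["ee_pos"].round(4),M.round(3),s["qpos"].round(2),s["contact_force"].round(2))
im=manip.get_image("wrist");save(im,"w1");T=np.linalg.inv(im["world_to_cam"]);print(T.round(3))
for q in ["cradle_center","cradle"]:
    for d in manip.search_frame(q,"wrist")[:2]:
        u,v=d["at"][0]*512,d["at"][1]*384;print(q,d["conf"],u,v,pix2w(im,u,v).round(4),pix2w(im,u,v,.052).round(4))
np.savez("w1.npz",**im)
E
```

```text
t: 1.85
ee_pos: [0.4907, 0.2838, 0.2312]
eef_rot: [-0.062, 1.57, 0.062]
contact_force: [0.2, -0.1, -0.6]
grip_width: 0.0849
t: 2.85
ee_pos: [0.5896, -0.1875, 0.2314]
eef_rot: [-0.062, 1.569, 0.062]
contact_force: [0.7, -0.1, -0.1]
grip_width: 0.0849
t: 3.22
ee_pos: [0.5954, -0.2402, 0.231]
eef_rot: [-0.061, 1.57, 0.062]
contact_force: [-0.0, -0.2, -0.2]
grip_width: 0.0851
[ 0.5954 -0.2402  0.231 ] [[-0.001 -0.078  0.997]
 [ 0.001  0.997  0.078]
 [-1.     0.001 -0.001]] [-0.49  0.42  1.41  0.    1.31 -2.14] [-0.03 -0.19 -0.15]
[[-0.078 -0.953 -0.292  0.521]
 [ 0.997 -0.074 -0.024 -0.245]
 [ 0.001 -0.293  0.956  0.373]
 [ 0.     0.     0.     1.   ]]
cradle_center 0.86 236.3904 152.2944 [ 0.5861 -0.2567  0.0507] [ 0.5858 -0.2566  0.052 ]
cradle_center 0.65 464.7936 307.584 [0.7649 0.0357 0.0176] [0.7414 0.0085 0.052 ]
cradle 0.76 244.1216 152.7168 [ 0.5857 -0.2492  0.0518] [ 0.5857 -0.2492  0.052 ]
```

View pics/w1.png

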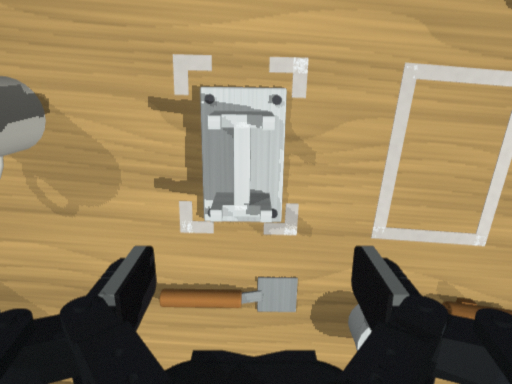

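The close view shows the grey aluminium cradle inside the corner marks, with its keel at about (241,160). It has base corners at (202,88), (286,88), (284,221) and (205,222), and the complete outline is to the right. That confirms the choice.

Run:
```python
from h import *
im=dict(np.load("w1.npz"))
P=[pix2w(im,u,v,.01)[:2] for u,v in [(202,88),(286,88),(284,221),(205,222)]];P=np.array(P);print(P.round(4),P.mean(0).round(4))
for a,b in [(P[0],P[3]),(P[1],P[2])]: e=b-a;print(np.degrees(np.arctan2(e[1],e[0])).round(2),np.linalg.norm(e))
for a,b in [(P[0],P[1]),(P[3],P[2])]: e=b-a;print(np.degrees(np.arctan2(e[1],e[0])).round(2),np.linalg.norm(e))
a=pix2w(im,241.5,130,.052);b=pix2w(im,241.5,200,.052);e=b-a;print(a.round(4),b.round(4),np.degrees(np.arctan2(e[1],e[0])))
# top-cam depth/keel: points at height 0.045-0.056
v,u=np.mgrid[0:240,150:340];Z=np.array([[pix2w(im,x,y) for x in range(150,340)] for y in range(60,240)])
m=(Z[...,2]>.047)&(Z[...,2]<.057);Q=Z[m];Q=Q[(abs(Q[:,0]-.59)<.035)&(abs(Q[:,1]+.25)<.03)][:,:2]
c=Q.mean(0);w,V=np.linalg.eigh(np.cov((Q-c).T));d=V[:,1]*np.sign(V[0,1]);print("keel",c.round(4),np.degrees(np.arctan2(d[1],d[0])),np.sqrt(w*12))
m=(Z[...,2]>.006)&(Z[...,2]<.07);Q=Z[m][:,:2];r=cv2.minAreaRect(Q.astype(np.float32));print(r)
```

```text
[[ 0.53   -0.2977]
 [ 0.5232 -0.2113]
 [ 0.6706 -0.198 ]
 [ 0.6789 -0.2892]] [ 0.6007 -0.249 ]
3.26 0.14922964218959406
5.19 0.1479837699921412
94.47 0.08659199627323164
95.24 0.0916077981017119
[ 0.5641 -0.2532  0.052 ] [ 0.634  -0.2484  0.052 ] 3.8800044068545656
keel [ 0.5851 -0.252 ] 5.310136767268677 [0.02266376 0.07486779]
((0.5998509526252747, -0.25090181827545166), (0.14920181035995483, 0.0900404304265976), 3.6862475872039795)
```

```bash
python3 -m creep '[[[0.45,-1.1,-3,0,0,-0.008,8.5],[0,0,-5,0,0,0,8.5],[0,0,-5,0,0,0,8.5],[0,0,-4,0,0,0,8.5],[0,0,-2.3,0,0,0,8.5],[0,0,-2,0,0,0,8.5],[0,0,0,0,0,0,8.5],[0,0,0,0,0,0,8.5]]]'
python3 -m creep '[[[0,0,0,0,0,0,4],[0,0,0,0,0,0,2.4],[0,0,0,0,0,0,0.5],[0,0,0,0,0,0,0.5],[0,0,0,0,0,0,0.5],[0,0,0,0,0,0,0.5],[0,0,0,0,0,0,0.5],[0,0,0,0,0,0,0.5]]]'
python3 - <<'E'
from h import *
s,M=tool();print(s["ee_pos"].round(4),np.degrees(np.arctan2(-M[0,1],M[1,1])))
im=manip.get_image("scene");save(im,"s1");f=im["frame"][150:300,130:340,::-1];cv2.imwrite("pics/s1c.png",cv2.resize(f,None,fx=3.5,fy=3.5))
E
```

```text
t: 4.38
ee_pos: [0.601, -0.2516, 0.0192]
eef_rot: [-0.057, 1.569, 0.056]
contact_force: [-0.0, 0.2, 0.6]
grip_width: 0.0848
t: 5.38
ee_pos: [0.6003, -0.2518, 0.0186]
eef_rot: [-0.056, 1.57, 0.056]
contact_force: [-0.6, -0.6, 5.3]
grip_width: 0.0152
[ 0.6003 -0.2518  0.0186] 4.0829462260752365
```

View pics/s1c.png

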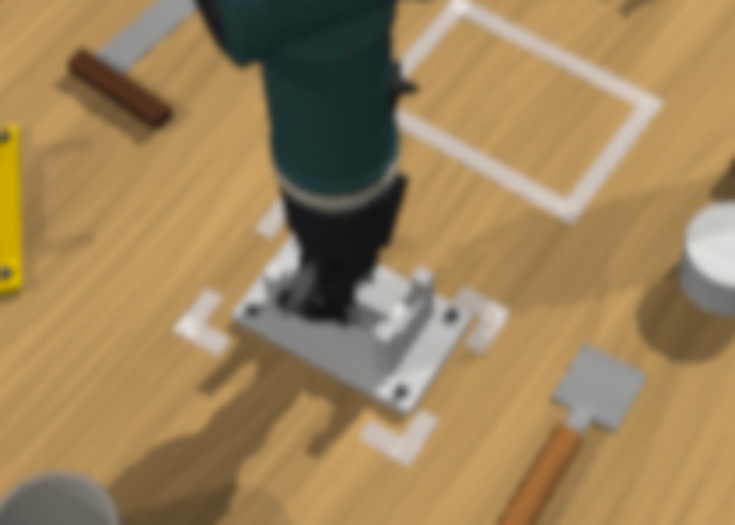

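The fingers are on the keel between the saddles, width 15 mm. Now the slide.

```bash
python3 -m creep '[[[-0.1,1.5,0,0,0,0,0.5],[-0.2,3,0,0,0,-0.014,0.5],[-0.2,3,0,0,0,-0.014,0.5],[-0.2,3,0,0,0,-0.014,0.5],[-0.2,3,0,0,0,-0.014,0.5],[-0.2,3,0,0,0,-0.014,0.5],[-0.2,3,0,0,0,0,0.5],[0,1.5,0,0,0,0,0.5]]]'
python3 -m creep '[[[0,1.2,0,0,0,0,0.5],[0,1,0,0,0,0,0.5],[0,0,0,0,0,0,0.5],[0,0,0,0,0,0,0.5]]]'
python3 - <<'E'
from h import *
s,M=tool();print(s["ee_pos"].round(4),np.degrees(np.arctan2(-M[0,1],M[1,1])))
im=manip.get_image("wrist");save(im,"w2");np.savez("w2.npz",**im)
E
```

```text
t: 6.42
ee_pos: [0.5878, -0.0416, 0.0187]
eef_rot: [-0.004, 1.569, 0.001]
contact_force: [0.7, -7.4, 2.0]
grip_width: 0.0151
t: 6.92
ee_pos: [0.588, -0.0194, 0.0186]
eef_rot: [-0.001, 1.569, 0.001]
contact_force: [0.9, 1.4, 5.5]
grip_width: 0.0152
[ 0.588  -0.0194  0.0186] 0.0658188510232468
```

View pics/w2.png

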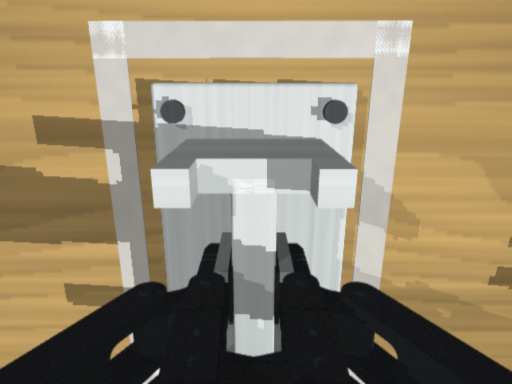

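The cradle lies inside the tape. Its near edge runs (152,84)–(357,84), and the tape's inner corners are at about (127,59) and (376,58). I'll measure the gaps.

Run:
```python
from h import *
im=dict(np.load("w2.npz"))
p=lambda u,v,z:pix2w(im,u,v,z)[:2].round(4)
print("base",p(152,84,.01),p(357,84,.01)); print("tape in",p(127,59,0),p(376,58,0)); print("tape out",p(89,21,0),p(412,20,0))
print("side tape in",p(146,260,0),p(355,260,0),"side base",p(163,260,.01),p(346,260,.01))
```

```text
base [ 0.5139 -0.062 ] [0.5139 0.0254]
tape in [ 0.5033 -0.0751] [0.5028 0.0358]
tape out [ 0.488  -0.0898] [0.4875 0.0497]
side tape in [ 0.6037 -0.0759] [0.6036 0.0355] side base [ 0.5981 -0.0639] [0.598  0.0276]
```

```bash
python3 -m creep '[[[0,-0.15,0,0,0,0,0.5],[0,0,0,0,0,0,0.5],[0,0,0,0,0,0,4],[0,0,0,0,0,0,8.5],[0,0,0,0,0,0,8.5],[0,0,0,0,0,0,8.5],[0,0,1.5,0,0,0,8.5],[0,0,4,0,0,0,8.5]]]'
python3 -m creep '[[[0,0,6,0,0,0,8.5],[0,0,6,0,0,0,8.5],[-0.8,4,3.7,0,0,-0.08,8.5],[-1,6,0,0,0,-0.08,8.5],[-1,6,0,0,0,-0.085,8.5],[-1,6,0,0,0,0,8.5],[-0.9,5,0,0,0,0,8.5],[0,0,0,0,0,0,8.5]]]'
python3 -m creep '[[[0,0,0,0,0,0,8.5]]]'
python3 - <<'E'
from h import *
s,M=tool();print(s["ee_pos"].round(4),np.degrees(np.arctan2(-M[0,1],M[1,1])))
im=manip.get_image("wrist");save(im,"w3");np.savez("w3.npz",**im)
for q in ["pipe_balance","pipe"]:
    for d in manip.search_frame(q,"wrist")[:2]:
        u,v=d["at"][0]*512,d["at"][1]*384;print(q,d["conf"],u,v,pix2w(im,u,v).round(4))
t=manip.get_image("top");np.savez("t3.npz",**t)
Z=np.array([[pix2w(im,x,y) for x in range(0,512)] for y in range(0,384)]);np.save("Z3.npy",Z)
cv2.imwrite("pics/w3b.png",np.hstack([im["frame"][:,:,::-1],cv2.resize(t["frame"][100:292,110:254,::-1],(288,384),interpolation=cv2.INTER_CUBIC)]))
E
```

```text
t: 7.98
ee_pos: [0.5855, -0.0208, 0.0729]
eef_rot: [-0.0, 1.575, 0.001]
contact_force: [0.9, -0.2, 0.6]
grip_width: 0.0849
t: 8.98
ee_pos: [0.5391, 0.2524, 0.2314]
eef_rot: [0.189, 1.562, -0.187]
contact_force: [-0.4, -1.5, -0.4]
grip_width: 0.0852
t: 9.1
ee_pos: [0.5401, 0.2488, 0.231]
eef_rot: [0.19, 1.562, -0.191]
contact_force: [-0.1, -0.3, 0.1]
grip_width: 0.085
[0.5401 0.2488 0.231 ] -13.917397292157055
pipe_balance 0.66 250.112 157.7856 [0.5348 0.2474 0.0495]
pipe_balance 0.66 288.512 320.1024 [0.7476 0.2422 0.0252]
pipe 0.58 248.6784 155.21280000000002 [0.5317 0.2468 0.0505]
pipe 0.5 285.2864 320.1024 [0.7468 0.2384 0.0249]
```

View pics/w3b.png

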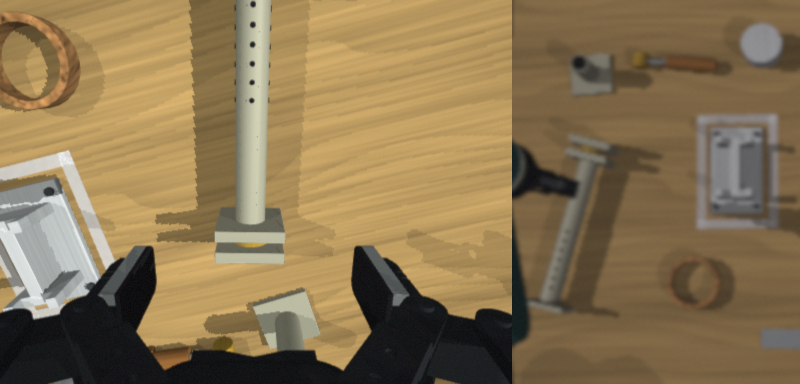

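Run:
```python
from h import *
Z=np.load("Z3.npy");im=dict(np.load("w3.npz"))
# plate tops
S=Z[205:275,205:295].reshape(-1,3);S=S[(S[:,2]>.066)&(S[:,2]<.074)]
S=S[:,:2].astype(np.float32);r=cv2.minAreaRect(S);print("plates",r,cv2.boxPoints(r).round(4).tolist())
C=[]
for v in range(5,195,3):
    u=np.where((Z[v,200:310,2]>.04)&(Z[v,200:310,2]<.056))[0]+200
    if len(u)>5: C.append(pix2w(im,(u.min()+u.max())/2,v,.04)[:2])
C=np.array(C);c=C.mean(0);d=np.linalg.svd(C-c)[2][0];d*=np.sign(d[0]);print("axis",c.round(4),d.round(4),np.degrees(np.arctan2(d[1],d[0])))
i=pix2w(im,250,232,.07)[:2];print("inner face",i.round(4)); s=d@(i-c); print("balance",(c+d*(s-.06)).round(4))
for z in (.0,):print("inner bottom",pix2w(im,250,208,0).round(4))
b=S@d; print("plate range along axis", (np.percentile(b,1)-d@c).round(4),(np.percentile(b,99)-d@c).round(4), "inner s",s.round(4))
# cradle seen from top
t=dict(np.load("t3.npz"));f=lambda x,y,z:pix2w(t,x/2+110,y/2+100,z).round(4)
```

```text
plates ((0.6183673143386841, 0.22572343051433563), (0.07022537291049957, 0.03595525398850441), 74.58576202392578) [[0.59170001745224, 0.19670000672340393], [0.6263999938964844, 0.18709999322891235], [0.6449999809265137, 0.2547999918460846], [0.6104000210762024, 0.26440000534057617]]
axis [0.4844 0.2613] [ 0.9664 -0.2569] -14.887701404913782
inner face [0.6022 0.2306]
balance [0.5441 0.2454]
inner bottom [0.6034 0.2296 0.    ]
plate range along axis 0.1211 0.1558 inner s 0.1218
```

```bash
python3 -m creep '[[[0.35,-0.33,-3,0,0,-0.018,8.5],[0,0,-5,0,0,0,8.5],[0,0,-5,0,0,0,8.5],[0,0,-5,0,0,0,8.5],[0,0,-2.4,0,0,0,8.5],[0,0,-1.3,0,0,0,8.5],[0,0,0,0,0,0,8.5],[0,0,0,0,0,0,8.5]]]'
python3 -m creep '[[[0,0,0,0,0,0,5],[0,0,0,0,0,0,3.8],[0,0,0,0,0,0,2],[0,0,0,0,0,0,2],[0,0,0,0,0,0,2],[0,0,0,0,0,0,2],[0,0,0,0,0,0,2],[0,0,0,0,0,0,2]]]'
python3 -m creep '[[[0,0,0.5,0,0,0,2],[0,0,1,0,0,0,2],[0,0,1.5,0,0,0,2],[0,0,0,0,0,0,2],[0,0,0,0,0,0,2],[0,0,0,0,0,0,2],[0,0,0,0,0,0,2]]]'
python3 - <<'E'
from h import *
s,M=tool();print(s["ee_pos"].round(4),M.round(4),s["contact_force"].round(2),s["ft_torque"].round(3))
im=manip.get_image("scene");f=im["frame"][70:200,200:410,::-1];cv2.imwrite("pics/s4.png",cv2.resize(f,None,fx=3.6,fy=3.6))
np.savez("s4.npz",**im)
E
```

```text
t: 10.3
ee_pos: [0.5448, 0.2458, 0.0145]
eef_rot: [0.206, 1.559, -0.205]
contact_force: [0.1, -0.4, 0.3]
grip_width: 0.0849
t: 11.3
ee_pos: [0.5439, 0.2458, 0.014]
eef_rot: [0.205, 1.56, -0.205]
contact_force: [-0.8, -0.1, 5.0]
grip_width: 0.0305
t: 12.18
ee_pos: [0.5434, 0.2456, 0.0429]
eef_rot: [0.205, 1.562, -0.206]
contact_force: [0.3, 0.3, -2.7]
grip_width: 0.0305
[0.5434 0.2456 0.0429] [[-8.000e-04  2.589e-01  9.659e-01]
 [-3.000e-04  9.659e-01 -2.589e-01]
 [-1.000e+00 -5.000e-04 -7.000e-04]] [ 0.33  0.26 -2.67] [-0.022 -0.01   0.   ]
```

View pics/s4.png

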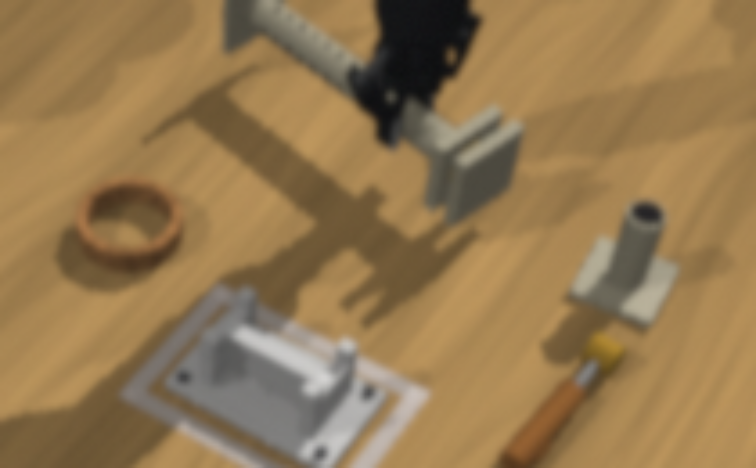

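The pipe is lifted level (2.7 N, almost no moment) and gripped near the double plates. Other things are untouched.

```bash
python3 -m creep '[[[0,0,1.5,0,0,0,2],[0,0,3,0,0,0,2],[0,0,2.5,0,0,0,2],[0,0,1,0,0,0,2],[0.2,-1,0,0,0,0.02,2],[0.4,-2.3,0,0,0,0.04,2],[0.5,-3.2,0,0,0,0.05,2],[0.6,-3.5,0,0,0,0.05,2]]]'
python3 -m creep '[[[0.6,-3.5,0,0,0,0.05,2],[0.6,-3.5,0,0,0,0.04,2],[0.6,-3.5,0,0,0,0.01,2],[0.5,-3,0,0,0,0,2],[0.3,-2,0,0,0,0,2],[0.2,-1,0,0,0,0,2],[0,0,0,0,0,0,2],[0,0,0,0,0,0,2]]]'
python3 -m creep '[[[0,0,0,0,0,0,2],[0,0,0,0,0,0,2]]]'
python3 - <<'E'
from h import *
s,M=tool();print(s["ee_pos"].round(4),M.round(4),s["contact_force"].round(2),s["ft_torque"].round(3))
w=manip.get_image("wrist");t=manip.get_image("top");s=manip.get_image("scene")
for n,i in zip("wts",(w,t,s)): np.savez(n+"5.npz",**i)
W=w["frame"][:,:,::-1];S=cv2.resize(s["frame"][100:292,180:324,::-1],(288,384),interpolation=cv2.INTER_CUBIC)
cv2.imwrite("pics/f5.png",np.hstack([W,S]))
E
```

```text
t: 13.22
ee_pos: [0.5597, 0.1442, 0.122]
eef_rot: [0.077, 1.572, -0.078]
contact_force: [1.1, -0.1, -2.9]
grip_width: 0.0308
t: 14.22
ee_pos: [0.5883, -0.0184, 0.1231]
eef_rot: [0.001, 1.571, -0.001]
contact_force: [0.3, -0.2, -2.3]
grip_width: 0.0308
t: 14.48
ee_pos: [0.5886, -0.0186, 0.1233]
eef_rot: [0.001, 1.571, -0.001]
contact_force: [-0.5, 0.1, -1.4]
grip_width: 0.0306
[ 0.5886 -0.0186  0.1233] [[ 0.e+00  9.e-04  1.e+00]
 [-0.e+00  1.e+00 -9.e-04]
 [-1.e+00 -0.e+00  0.e+00]] [-0.51  0.08 -1.43] [-0.008 -0.063 -0.026]
```

View pics/f5.png

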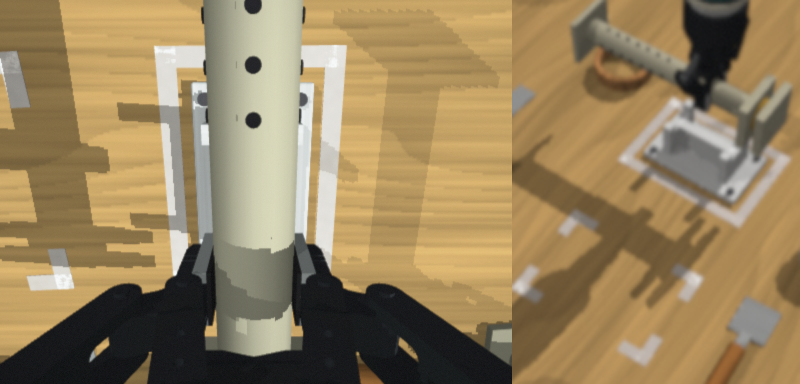

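Run:
```python
from h import *
w=dict(np.load("w5.npz"));p=lambda u,v,z:pix2w(w,u,v,z)[:2].round(4)
print("base near",p(192,83,.01),p(314,83,.01),"tape out",p(155,46,0),p(347,45,0))
for v in range(5,240,25):
    row=np.array([pix2w(w,u,v) for u in range(190,320)]);m=row[:,2]>.11;q=row[m];print(v,q[:,0].mean().round(3),q[:,1].min().round(4),q[:,1].max().round(4),"crest",np.percentile(q[:,2],95).round(4))
for n in ("t5","s5"):
    s=dict(np.load(n+".npz"));Z=np.array([[pix2w(s,u,v) for u in range(512)] for v in range(384)]).reshape(-1,3)
    d=(s["depth"].ravel()>0)
    H=Z[d&(Z[:,2]>.14)&(Z[:,2]<.19)&(abs(Z[:,1]+.02)<.05)]
    for a,b in((.3,.42),(.63,.72)):
        q=H[(H[:,0]>a)&(H[:,0]<b)]
        if len(q): print(n,a,len(q),"x",np.percentile(q[:,0],[2,98]).round(4),"y",np.percentile(q[:,1],[2,98]).round(4),"ztop",np.percentile(q[:,2],95).round(4))
```

```text
base near [ 0.514  -0.0622] [0.5141 0.0259] tape out [ 0.4882 -0.0895] [0.4877 0.0503]
5 0.493 -0.0335 -0.0027 crest 0.1603
30 0.499 -0.0337 -0.0026 crest 0.1604
55 0.506 -0.0337 -0.0028 crest 0.1603
80 0.513 -0.0332 -0.0027 crest 0.1603
105 0.521 -0.0331 -0.0028 crest 0.16
130 0.528 -0.033 -0.0024 crest 0.1605
155 0.536 -0.033 -0.0024 crest 0.1603
180 0.545 -0.0332 -0.0025 crest 0.1601
205 0.554 -0.0332 -0.0025 crest 0.16
230 0.561 -0.0331 -0.0025 crest 0.1602
t5 0.3 80 x [0.3961 0.4178] y [-0.0525 -0.0112] ztop 0.1806
s5 0.3 291 x [0.3956 0.4189] y [-0.0547  0.0133] ztop 0.1798
s5 0.63 584 x [0.6322 0.6854] y [-0.0546  0.0141] ztop 0.1808
```

The pipe is level and aligned, with its balance point at about (0.589, -0.018) and the cradle centre at (0.589, -0.018). I'll lower it to a few centimetres' clearance.

```bash
python3 -m creep '[[[0,0,-0.7,0,0,0,2],[0,0,-1,0,0,0,2],[0,0,-0.8,0,0,0,2],[0,0,-0.3,0,0,0,2],[0,0,0,0,0,0,2],[0,0,0,0,0,0,2],[0,0,0,0,0,0,2],[0,0,0,0,0,0,2]]]'
python3 - <<'E'
from h import *
s,M=tool();print(s["ee_pos"].round(4),M.round(4),s["contact_force"].round(2),s["joint_vel"].round(3))
s=manip.get_image("scene");cv2.imwrite("pics/s6.png",cv2.resize(s["frame"][60:312,90:426,::-1],None,fx=2.3,fy=2.3))
E
```

```text
t: 15.62
ee_pos: [0.5888, -0.0193, 0.0955]
eef_rot: [0.001, 1.57, -0.002]
contact_force: [-0.9, 0.3, -1.6]
grip_width: 0.0303
[ 0.5888 -0.0193  0.0955] [[ 5.0e-04  1.8e-03  1.0e+00]
 [-2.0e-04  1.0e+00 -1.8e-03]
 [-1.0e+00 -2.0e-04  5.0e-04]] [-0.89  0.25 -1.59] [-0.002  0.002  0.003  0.001  0.     0.   ]
```

View pics/s6.png

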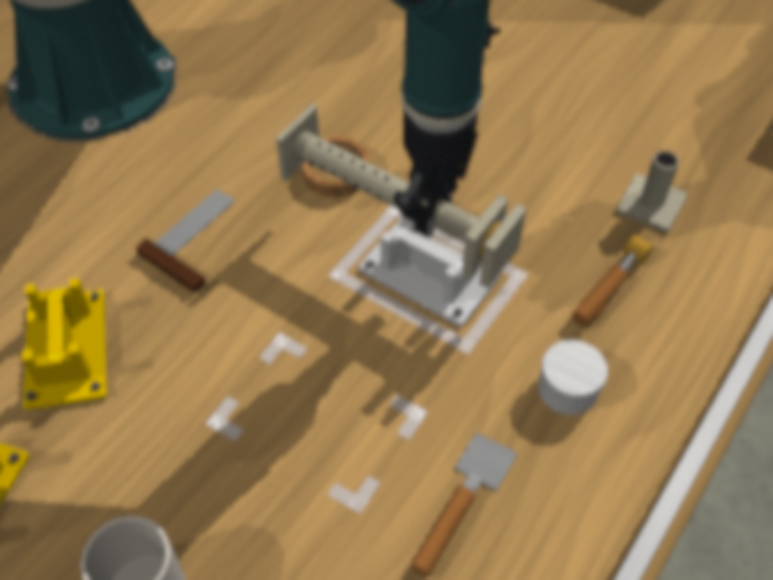

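The cradle stands inside the outline and the pipe is held level above it. The bystanders are where they were.

```bash
python3 -c "
from plant import manip
print(manip.sign_off())"
```

```text
the job is handed in; nothing more can be done
None
```

The job is done and handed in at about 16 s of the 64 s allowed. I slid the aluminium cradle about 23 cm into the tape outline and let go of it. I then gripped the pipe at its balance point, lifted it and held it over the cradle.

**Cradle:** it stands square inside the outline, about 1.5 mm off-centre with gaps of roughly 9–12 mm. I tried a 1.5 mm correction before letting go, but the later picture showed no clear shift.

**Pipe:**
- **Level and in line:** the top of the pipe was level to within about 0.5 mm, and it lies along the saddles.
- **Position:** the balance point is within about 1 mm of the cradle's centre.
- **Clearance:** after the last lowering, the pipe's underside works out at about 34 mm above the saddle tips. That is from the tool height, not measured again in a picture.

**Last checks:** the arm was at rest and the final picture shows the other things in place. The only disagreement was the wrist force: it read 1.6 N down at the end against 2.7 N just after lifting. The grip width stayed the same and nothing was touching the pipe, so I took it as sensor noise.

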